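# Load the gel cassette into the bench reader

### The arm

A 7-joint arm with a two-finger parallel gripper is mounted at the origin on the work surface. World frame = base frame: x ahead of the robot, y to its left, z up, the work surface at z = 0. Lengths are in m, angles in rad, forces in N, time in s.
With the tool pointing down it reaches from about 0.4 to 0.9 m from the base axis. Payload 5.5 kg.
Tool frame: the origin (TCP) lies midway between the tips of the shut fingers; the grasp point (between the pads) lies 19 mm behind it (manip.grip_depth is the distance from the TCP to the grasp point, in m); z points along the fingers, x is the direction in which the jaws open and shut, and the axes are right-handed (so a half turn about z gives the same grasp; the last joint's range is limited). The gripper opens to 92 mm and grips with 3 to 60 N. Pads are 19 mm wide; open, the fingers measure 130 mm over their backs; the gripper's body (75 mm by 190 mm) begins 47 mm behind the grasp point.
Start: joints at [1.544, 0.501, -0.427, 1.55, 0.221, 1.138, -0.21], TCP at [0.186, -0.623, 0.227] pointing down, gripper open.
Joint ranges: [-2.88, 2.88], [-0.31, 2.03], [-1.54, 1.56], [0.2, 2.42], [-1.41, 4.55], [0.19, 2.02], [-2.57, 2.57]. Speed limits (rad/s): [2.57, 2.57, 3.14, 3.14, 3.14, 3.14, 3.14].

### API

Orientations are given as a unit quaternion [x, y, z, w].
In Python, from bench import manip, effector, viewer gives the robot as it stands. Calls block until the motion is done:
- manip.move_pose(position, orientation): joint-space move of the TCP to a pose.
- manip.servo_line(position, ori=None, vel=0.15): straight line of the TCP; ori=None keeps the orientation; vel is the mean speed in m/s.
- manip.movej(angles): joint-space move.
- effector.open_jaws() and effector.close(f_grip=None): open the fingers fully, or close them until they stop; f_grip is the grip in N (None keeps the last).
- manip.sleep(seconds).
- manip.solve_ik(position, orientation): joint angles nearest the present ones, or None.
- viewer.get_image(name): name is "scene" or "top" or "wrist"; returns the picture (400x640x3 uint8, red, green, blue); there is no depth.
- viewer.get_calibration(name): a dict with "vfov" (degrees; the focal length in pixels is half the picture's height over the tangent of half this angle, whatever the lens; pixels are square), "cx", "cy" (the principal point, pixels), "eye" and "attitude" of the camera in the world. Camera axes: x right, y down, z forward; pixel columns grow to the right and rows downward; lengths in m; the calibration is good to about 2 mm. The wrist camera is an equidistant fisheye: a pixel r from the principal point sees the ray r / f radians off the axis. A picture is of the moment at which its call begins: read the wrist's pose just before it. get_calibration takes no time and is no camera call; for the wrist camera it gives the pose at the moment of the call.
A pose or a line that the arm cannot do raises manip.PlanningError and nothing moves.
- manip.hand_in(): hands the job in, once; it reports no verdict.
Readings, each from a call of its own:
- manip.current_clock(): time.
- manip.current_q(): joint angles.
- manip.current_joint_velocities(): joint speeds.
- manip.current_tau(): joint torques, N m.
- manip.current_tool_pos(): TCP position.
- manip.current_tcp_rot(): TCP orientation.
- manip.current_force(): force on the tool from outside, world axes, zero at the start.
- manip.current_wrist_torque(): the same for the moment, N m.
- manip.current_finger_gap(): finger opening in m.
Only numpy, scipy, OpenCV 4.12 (cv2) and the standard library are available. Lean on these libraries where they do the work, as an engineer would, in place of code of your own. Each camera call takes 0.05 s, during which the arm holds its last target. There are 200 camera calls.

### The job

Slide the reader's shutter fully open. Then draw the finned cassette out of its storage dock, lay it flat on the reader's loading rail with the fin away from the slot and let go of it; take hold again at the fin, slide the cassette fully home in the slot, and finally press the locking plunger all the way down. Leave the shutter open and do not disturb the other things on the bench.

Things in the scene. Friction and masses are not known exactly. Their poses are not given: they have to be found in the camera images.
- slot_mouth (a point): Middle of the mouth of the reader's slot, on the slot floor, 40 mm above the bench. x points horizontally into the slot, y to the left of that, z up. The slot is 63 mm wide, 13 mm high and 80 mm deep to a solid stop; its side walls flare outwards over the first 14 mm, floor and roof do not.
- reader: Low white box, fixed, place and yaw vary; axes of slot_mouth, origin 40 mm below it. Box: x 0 to 160, y -80 to 120 mm; flat top 75 mm above the bench, display hump from x 110 on rises to 105 mm. In front, the slot floor continues level as the metal loading rail: x -125 to 0, y -18 to 18, 40 mm high, solid to the bench.
- shutter (a joint): Sliding aluminium shutter in front of the slot: 0 = shut, 0.075 m = fully open at its end stop. It slides along the +y direction of slot_mouth, with about 1.5 N friction, and stays where it is left. Below about 0.066 it blocks the slot.
- shutter_post (a point): Upright grip post of the shutter, 12 mm (slot x) by 14 mm (slot y), 8 mm in front of the reader's face. This point is 102 mm above the bench, 13 mm below the post's top, 27 mm above the reader's flat top; it moves with the shutter; axes as slot_mouth. The shutter plate below is 70 mm wide, 5 mm thick, 42 to 62 mm above the bench.
- plunger (a joint): Locking plunger on the reader's top: 0 = up, 0.012 m = pressed all the way down; about 3 N friction; it has no spring and stays where it is left.
- plunger_top (a point): Middle of the top of the locking plunger, a grey upright disc 30 mm across, at x 45 mm, y -45 mm in slot_mouth's axes; 20 mm above the reader's flat top when up, 8 mm when pressed. Moves with the plunger.
- dock_mouth (a point): Middle of the opening of the storage dock, at its rail's top, 30 mm above the bench. x points into the dock, z up. Pull the cassette out along -x by 50 mm or more before lifting it: the roof covers its fin.
- dock: Fixed grey roofed holder, place and yaw vary; axes of dock_mouth, origin 30 mm below it. A rail 36 mm wide and 30 mm high, solid to the bench, runs from x -85 to 50 mm. Side walls, back and roof: outside 62 mm wide, x -2 to 56, top 88 mm and roof underside 82 mm above the bench.
- cassette: Finned gel cassette, black plastic slab with a window, loose, about 0.2 kg. Origin: centre of the slab's underside; x points to the leading edge, away from the fin. Behind the slab is a flat tail, 40 mm wide, 10 mm thick, from x -40 to -85. Centre of gravity about 11 mm from the slab's centre towards the fin.
- cassette_centre (a point): Centre of the cassette's slab, 80 (x) x 60 (y) x 10 mm; 5 mm above its underside. At the start the slab lies on the dock's rail, this point about 45 mm outside dock_mouth, its x opposite to the dock's x, tail and fin inside the dock. Fully home in the reader it is 40 mm inside slot_mouth, x along the slot's x, tail and fin outside.
- cassette_fin (a point): Centre of the upright fin on the cassette's tail: 30 mm long (x), 12 mm thick (y), rising from the top of the tail to 46 mm above the cassette's underside. This point lies 67 mm behind cassette_centre (x -67) and 28 mm above the cassette's underside.
- bottle_a: Bystander: glass jar with an orange cap, 66 mm across, 130 mm high; origin at the centre of its underside.
- bottle_b: Bystander: the same kind of jar; origin at the centre of its underside.
- beaker: Bystander: glass beaker, 70 mm across, 85 mm high; origin at the centre of its underside.
- spare_plate: Bystander: flat black plate without fin or tail, 80 x 60 x 8 mm, lying on the bench; origin at the centre of its underside. Not the cassette.
- tip_box: Bystander: orange pipette-tip box with clear lid, 120 x 85 x 75 mm; origin at the centre of its underside.
- marker: Bystander: white marker pen, 115 mm long, 13 mm thick, lying along its x; origin at its middle, at its underside.
- tube_rack: Fixed green rack of blue-capped tubes, 120 x 170 mm, 120 mm high; origin at the centre of its underside.
Mind the look-alikes: they are no part of the job. Leave any green or purple look-alike of the cassette alone.

How it is judged:
By the outcome, as a careful person would: the job done as asked, in the order asked, and still so for the second after the job is handed in, with the robot touching nothing.
It also fails if it takes over 72 s, if anything falls off the work surface, if the arm or the gripper's body presses on something with over 40 N, if the wrist force passes 120 N, or if a joint passes its speed limit or range.

## Working session

There is one attempt and no reset: what is moved stays moved. The work goes in short steps, each a Python script; the robot and the scene stay as the last script left them, time stands still between calls to the robot, and variables do not carry over. Pictures are saved under pics/ and viewed, about 8 in all and at most 12, crops included, and the job is handed in when it is done.

```bash
ls; mkdir -p pics; python3 - <<'E'
from bench import manip, effector, viewer
import cv2
for n in ["scene","top","wrist"]:
    c=viewer.get_calibration(n); print(n,c)
    cv2.imwrite(f"pics/{n}0.png",viewer.get_image(n)[:,:,::-1])
print(manip.current_clock(),manip.current_tcp_rot(),manip.grip_depth)
E
```

```text
pics
scene {'vfov': 54.35751740796636, 'cx': 321.8161729742075, 'cy': 204.04182470485682, 'eye': array([ 1.18655442, -0.38341724,  1.03740569]), 'attitude': array([ 0.81581801,  0.47962923, -0.16260569, -0.27920633])}
top {'vfov': 54.64757488770998, 'cx': 318.93868486973435, 'cy': 196.58606584952315, 'eye': array([ 0.46305275, -0.01140342,  1.0952943 ]), 'attitude': array([-0.70273495,  0.70951046, -0.03333474,  0.04058699])}
wrist {'vfov': 65.70646984690485, 'cx': 319.9580833790636, 'cy': 197.08213262897868, 'eye': array([ 0.26531627, -0.59782188,  0.38349773]), 'attitude': array([ 0.79237569, -0.59030365, -0.09241995,  0.12304842])}
0.15 [ 8.01826327e-01 -5.97556641e-01 -6.01648206e-04 -4.91045960e-04] 0.0188
```

View pics/top0.png

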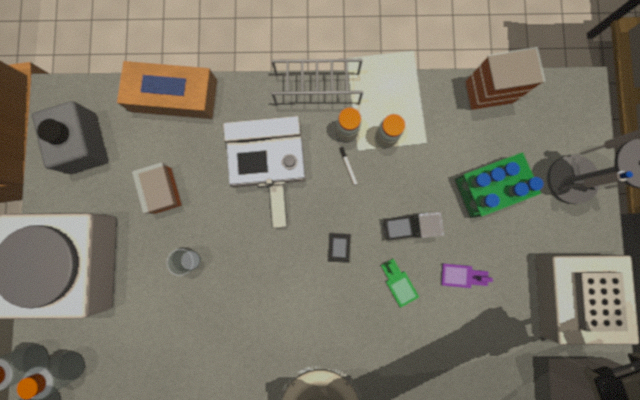

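View pics/scene0.png

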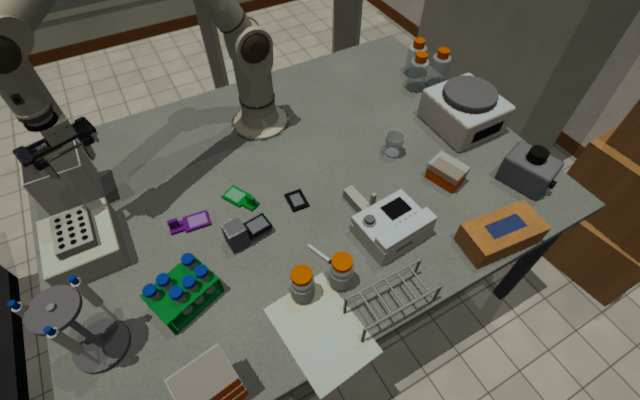

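The top view shows the reader at about (265,155), its rail at (278,207) and the plunger at (289,161). The black cassette is at (400,228), sticking out of the grey dock at (430,225). Other candidates are the flat plate (340,247), the green look-alike (400,285) and the purple look-alike (465,275). The black slab in the grey roofed dock is the one that fits. I'll get rough positions and an enlarged crop.

```bash
cat > h.py <<'E'
import numpy as np, cv2, json
from scipy.spatial.transform import Rotation as R
from bench import manip, effector, viewer
def ray(c,px,fish):
    f=200/np.tan(np.radians(c["vfov"])/2)
    d=(np.asarray(px,float)-[c["cx"],c["cy"]])/f
    if fish:
        r=np.hypot(*d); v=np.r_[d*(np.sin(r)/max(r,1e-9)),np.cos(r)]
    else: v=np.r_[d,1]
    v/=np.linalg.norm(v)
    return R.from_quat(c["attitude"]).apply(v)
def cast(c,px,z,fish=False):
    v=ray(c,px,fish); e=np.array(c["eye"]); return e+v*(z-e[2])/v[2]
def tri(rays):  # [(c,px,fish)] -> point, residuals
    A=np.zeros((3,3));b=np.zeros(3);L=[]
    for c,p,f in rays:
        v=ray(c,p,f);P=np.eye(3)-np.outer(v,v);A+=P;b+=P@np.array(c["eye"]);L.append((P,np.array(c["eye"])))
    x=np.linalg.solve(A,b); return x,[np.linalg.norm(P@(x-e)) for P,e in L]
def proj(c,X,fish=False):
    v=R.from_quat(c["attitude"]).inv().apply(np.asarray(X)-c["eye"]); f=200/np.tan(np.radians(c["vfov"])/2)
    if fish:
        n=np.hypot(v[0],v[1]); d=v[:2]/max(n,1e-9)*np.arctan2(n,v[2])
    else: d=v[:2]/v[2]
    return d*f+[c["cx"],c["cy"]]
def down(yaw):  # tool z down, tool x (jaw axis) at yaw in world
    cx=np.array([np.cos(yaw),np.sin(yaw),0]);z=np.array([0,0,-1.]);y=np.cross(z,cx)
    return R.from_matrix(np.c_[cx,y,z]).as_quat()
E
cat > s.py <<'E'
from h import *
c=viewer.get_calibration("top")
for n,p,z in [("mouth",(277,183),.04),("railend",(279,227),.04),("post",(268,184),.11),("plunger",(289,161),.095),("cass",(400,228),.04),("dock L top",(418,225),.088),("dock R top",(442,225),.088),("botA",(348,118),.13),("botB",(392,127),.13),("marker",(348,166),.01)]:
    print(n,cast(c,p,z).round(3))
T=cv2.imread("pics/top0.png");
a=cv2.resize(T[110:235,215:315],None,fx=4,fy=4,interpolation=cv2.INTER_CUBIC)
b=cv2.resize(T[190:290,370:470],None,fx=4,fy=4,interpolation=cv2.INTER_CUBIC)
o=np.zeros((500,800,3),np.uint8);o[:,:400]=a;o[:400,400:]=b
cv2.imwrite("pics/crop1.png",o)
# tool/camera relation
w=viewer.get_calibration("wrist");Rt=R.from_quat(manip.current_tcp_rot())
print("cam in tool",Rt.inv().apply(w["eye"]-manip.current_tool_pos()), (Rt.inv()*R.from_quat(w["attitude"])).as_matrix().round(2))
E
python3 s.py
```

```text
mouth [0.613 0.114 0.04 ]
railend [0.492 0.108 0.04 ]
post [0.6   0.129 0.11 ]
plunger [0.663 0.076 0.095]
cass [ 0.486 -0.22   0.04 ]
dock L top [ 0.492 -0.257  0.088]
dock R top [ 0.492 -0.319  0.088]
botA [ 0.766 -0.078  0.13 ]
botB [ 0.741 -0.19   0.13 ]
marker [ 0.664 -0.084  0.01 ]
cam in tool [-0.0009191  -0.08345856 -0.15771753] [[ 1.   -0.    0.  ]
 [-0.    0.95  0.3 ]
 [-0.   -0.3   0.95]]
```

View pics/crop1.png

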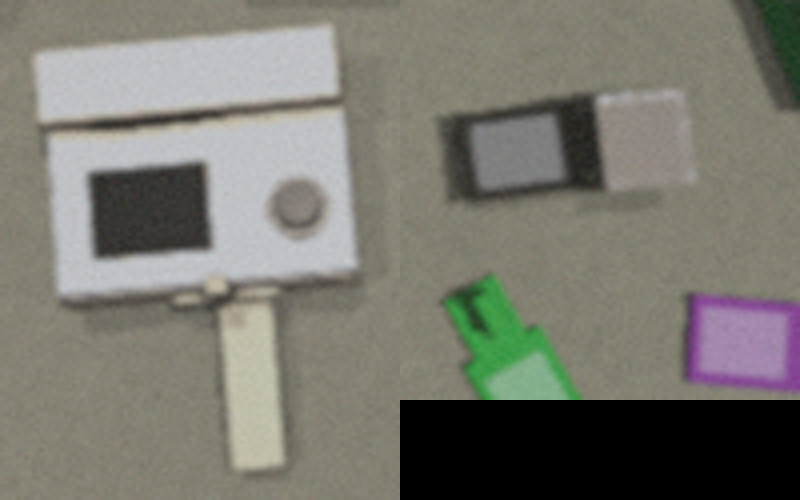

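The crop confirms the cassette: a black windowed slab coming out of the grey roofed dock at (640,140). The green and purple pieces are separate and lie loose. The shutter post shows at crop (217,290) and the rail runs down to (257,470). Next I'll check IK branches, then take wrist looks.

```bash
cat > s.py <<'E'
from h import *
for n,p,ys in [("dock",(.486,-.22,.02),(2,182,-178)),("dockhi",(.486,-.22,.2),(2,182)),("pull",(.486,-.14,.02),(2,182)),("place",(.548,.11,.03),(-88,92)),("post",(.6,.129,.083),(-88,92)),("postopen",(.6,.205,.083),(-88,92)),("fin",(.48,.11,.06),(-88,92)),("fin home",(.59,.11,.06),(-88,92)),("plung",(.663,.076,.095),(-88,92,2))]:
    for y in ys:
        q=manip.solve_ik(np.array(p),down(np.radians(y))); print(n,y,None if q is None else np.round(q,2))
E
python3 s.py
```

```text
dock 2 [ 0.95  0.7  -0.74  1.97  0.69  0.75 -0.16]
dock 182 [-0.31  0.78  0.9   2.01 -0.88  0.8  -1.98]
dock -178 [-0.31  0.78  0.9   2.01 -0.88  0.8  -1.98]
dockhi 2 [ 1.13  0.45 -0.95  1.86  0.42  1.05  0.05]
dockhi 182 [-0.49  0.52  1.14  1.91 -0.54  1.07 -2.23]
pull 2 [ 0.86  0.68 -0.79  2.03  0.73  0.73 -0.36]
pull 182 [-0.07  0.56  0.36  2.06 -0.35  0.58 -2.57]
place -88 [ 0.29  0.7  -0.7   1.9   0.63  0.78 -2.3 ]
place 92 [ 0.33  0.72 -0.75  1.9   0.68  0.8   0.81]
post -88 [ 0.32  0.73 -0.81  1.74  0.63  0.95 -2.28]
post 92 [ 0.31  0.72 -0.79  1.74  0.61  0.94  0.88]
postopen -88 [ 0.19  0.75 -0.8   1.69  0.64  0.98 -2.39]
postopen 92 [ 0.12  0.71 -0.69  1.69  0.54  0.94  0.82]
fin -88 [ 0.38  0.59 -0.82  2.05  0.62  0.77 -2.36]
fin 92 [ 0.41  0.6  -0.86  2.05  0.66  0.78  0.75]
fin home -88 [ 0.32  0.72 -0.76  1.79  0.62  0.89 -2.25]
fin home 92 [ 0.36  0.74 -0.81  1.79  0.67  0.91  0.86]
plung -88 [ 0.36  0.78 -0.77  1.59  0.61  1.03 -2.13]
plung 92 [ 0.5   0.9  -1.04  1.59  0.83  1.15  0.87]
plung 2 [ 0.41  0.81 -0.86  1.59  0.68  1.06 -0.6 ]
```

```bash
cat > s.py <<'E'
from h import *
import pickle
S={}
def look(k,p,y):
    manip.move_pose(np.array(p),down(np.radians(y))); c=viewer.get_calibration("wrist"); im=viewer.get_image("wrist")
    S[k]=c; cv2.imwrite(f"pics/{k}.png",im[:,:,::-1]); print(k,manip.current_clock(),manip.current_q().round(2) if hasattr(manip.current_q(),'round') else manip.current_q())
look("d1",(.486,-.17,.22),2)
look("d2",(.50,-.10,.20),2)
look("r1",(.50,.10,.24),92)
look("r2",(.55,.13,.20),92)
pickle.dump(S,open("cal.pkl","wb"))
o=np.vstack([np.hstack([cv2.imread(f"pics/{a}.png")[:,40:600] for a in p]) for p in (("d1","d2"),("r1","r2"))])
cv2.imwrite("pics/four.png",cv2.resize(o,(800,571),interpolation=cv2.INTER_AREA))
E
python3 s.py
```

```text
d1 2.1583 [ 1.08  0.38 -0.97  1.88  0.36  1.06  0.  ]
d2 2.6083 [ 0.94  0.4  -0.97  1.91  0.39  1.03 -0.16]
r1 3.6083 [ 0.78  0.54 -1.34  1.87  0.57  1.2   0.84]
r2 4.0417 [ 0.58  0.66 -1.21  1.78  0.66  1.19  0.78]
```

View pics/four.png

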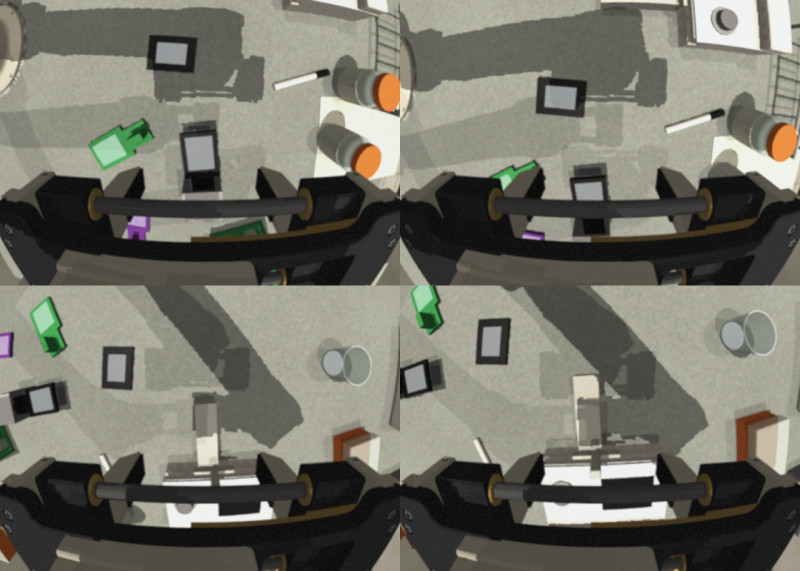

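The gripper fills the lower half of each wrist view, so the target has to lie on the camera side of the tool. I'll retake the reader views from further back.

```bash
sed -i '/^look("d1/,/^pickle/d' s.py; sed -i '/^o=/,$d' s.py; cat >> s.py <<'E'
S=pickle.load(open("cal.pkl","rb"))
look("r3",(.67,.12,.26),92)
look("r4",(.70,.17,.24),92)
pickle.dump(S,open("cal.pkl","wb"))
a=[cv2.resize(cv2.imread(f"pics/{k}.png")[60:310,140:500],None,fx=1.6,fy=1.2) if 0 else cv2.imread(f"pics/{k}.png")[0:300,120:520] for k in("r3","r4")]
cv2.imwrite("pics/r34.png",np.hstack(a))
E
python3 s.py
```

```text
r3 4.6917 [ 0.46  0.76 -1.14  1.42  0.69  1.4   0.91]
r4 5.1 [ 0.33  0.83 -1.1   1.32  0.73  1.41  0.87]
```

View pics/r34.png

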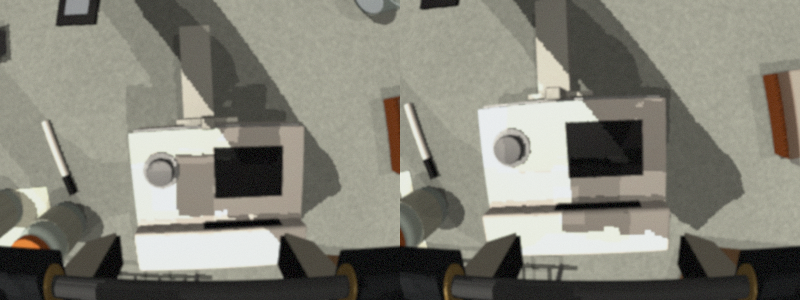

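The rail runs from its end at crop (195,26) to the reader's front edge at (131..303,128), with the plunger at (160,172) in r3. I'll enlarge both to read pixels.

```bash
cat > s.py <<'E'
from h import *
def crop(k,x,y,w,h,s):
    im=cv2.resize(cv2.imread(f"pics/{k}.png")[y:y+h,x:x+w],None,fx=s,fy=s,interpolation=cv2.INTER_CUBIC)
    for i in range(0,w,20): 
        for j in range(0,h,20): cv2.circle(im,(int((i+.5)*s),int((j+.5)*s)),1,(0,0,255),-1)
    return im
o=np.hstack([crop("r3",240,16,190,186,2.1),crop("r4",190,0,190,186,2.1)])
print(o.shape);cv2.imwrite("pics/r34b.png",o)
E
python3 s.py
```

```text
(391, 798, 3)
```

View pics/r34b.png

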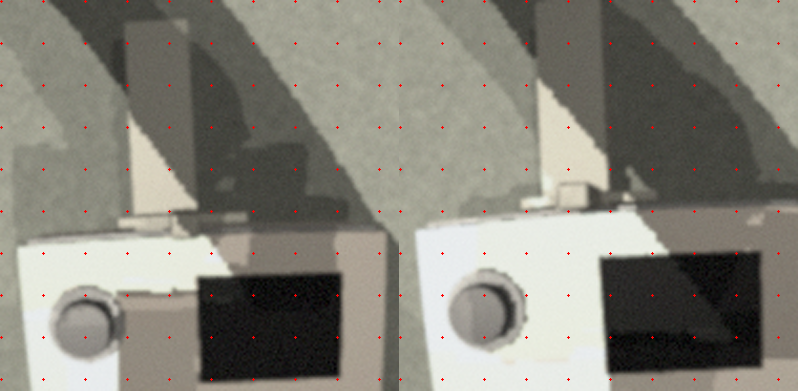

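```bash
cat > s.py <<'E'
from h import *
import pickle
S=pickle.load(open("cal.pkl","rb"))
P3=lambda u,v:((u/2.1+240-.25),(v/2.1+16-.25)); P4=lambda u,v:((u-399)/2.1+190-.25,v/2.1-.25)
C=lambda k,p,z:cast(S[k],p,z,True).round(4)
print("plunger tri",tri([(S["r3"],P3(82,328),True),(S["r4"],P4(478,313),True)]))
print("corner tri",tri([(S["r3"],P3(18,247),True),(S["r4"],P4(416,230),True)]))
L=C("r3",P3(18,247),.075);Rr=C("r3",P3(387,231),.075);print("front r3",L,Rr,np.linalg.norm(L-Rr),np.degrees(np.arctan2(*(Rr-L)[[1,0]]))-90)
e1=C("r3",P3(124,22),.04);e2=C("r3",P3(187,19),.04);m1=C("r3",P3(132,215),.04);m2=C("r3",P3(197,205),.04)
print("rail",e1,e2,m1,m2, "mid",(e1+e2)/2,(m1+m2)/2, "yaw",np.degrees(np.arctan2(*((m1+m2-e1-e2)[[1,0]]))))
a=C("r4",P4(535,2),.04);b=C("r4",P4(541,195),.04);c=C("r4",P4(606,2),.04);d=C("r4",P4(608,190),.04)
print("rail r4",a,b,c,d)
print("post r4 top",C("r4",P4(575,196),.115), "post tri w/ r3", tri([(S["r3"],P3(180,219),True),(S["r4"],P4(575,196),True)]))
# from the plunger/top cameras
t=viewer.get_calibration("top")
print("top: plunger",cast(t,(215+298/4,110+203/4),.095),"railend",cast(t,(215+257/4,110+468/4),.04),"L corner",cast(t,(215+58/4,110+291/4),.075),"R corner",cast(t,(215+356/4,110+268/4),.075),"post",cast(t,(215+216/4,110+287/4),.115))
E
python3 s.py
```

```text
plunger tri (array([0.66607633, 0.07457695, 0.08488254]), [np.float64(8.513390625708553e-05), np.float64(8.513390625705859e-05)])
corner tri (array([0.62409999, 0.03879721, 0.07746549]), [np.float64(0.00016906952832264688), np.float64(0.00016906952832246574)])
front r3 [0.6245 0.0381 0.075 ] [0.6074 0.2374 0.075 ] 0.20003224740026296 4.903984789932849
rail [0.4945 0.0891 0.04  ] [0.4917 0.1249 0.04  ] [0.6086 0.0973 0.04  ] [0.6016 0.1345 0.04  ] mid [0.4931 0.107  0.04  ] [0.6051 0.1159 0.04  ] yaw 4.543420989778242
rail r4 [0.4947 0.0892 0.04  ] [0.6066 0.0974 0.04  ] [0.4959 0.1287 0.04  ] [0.6037 0.1342 0.04  ]
post r4 top [0.6091 0.1275 0.115 ] post tri w/ r3 (array([0.6077798 , 0.12379713, 0.08821686]), [np.float64(0.0006783855489837554), np.float64(0.0006783855489839464)])
top: plunger [0.66351461 0.07484881 0.095     ] railend [0.49174815 0.10771317 0.04      ] L corner [0.60973429 0.23679257 0.075     ] R corner [0.62310667 0.03793763 0.075     ] post [0.60549867 0.125714   0.115     ]
```

Everything is consistent: the front edge measures 200 mm, the yaw is 4.8°, the mouth is at about (0.6177,0.1176), and the rail end predicted from that matches to under 1 mm. Next is the shutter.

```bash
cat >> h.py <<'E'
SY=np.radians(4.8); M=np.array([.6177,.1176,.04])
def slot(x,y,z): return M+R.from_euler("z",SY).apply([x,y,z])   # mm-free, metres; z above slot floor
def inslot(p): return R.from_euler("z",-SY).apply(np.asarray(p)-M)
def st(s): print(s,"t",round(manip.current_clock(),2),"tcp",np.round(manip.current_tool_pos(),4),"F",np.round(manip.current_force(),1),"gap",round(manip.current_finger_gap(),4))
E
cat > s.py <<'E'
from h import *
q=down(SY+np.pi/2)
manip.move_pose(slot(-.008,.0105,.10),q)
manip.servo_line(slot(-.008,.0105,.045),vel=.12); st("at post")
effector.close(15); st("closed")
manip.servo_line(slot(-.008,.0105+.074,.045),vel=.1); st("slid")
for d in (.075,.0765,.078):
    manip.servo_line(slot(-.008,.0105+d,.045),vel=.03); st(d); print(inslot(manip.current_tool_pos()))
    if np.linalg.norm(manip.current_force())>12: break
E
python3 s.py
```

```text
at post t 6.33 tcp [0.6089 0.128  0.0849] F [-0.1  0.3 -0. ] gap 0.0913
closed t 7.52 tcp [0.6089 0.1271 0.085 ] F [-0.4 -1.7  0.1] gap 0.014
slid t 8.41 tcp [0.6038 0.191  0.0848] F [ -4.1 -22.9  15.4] gap 0.0137
0.075 t 8.66 tcp [0.6038 0.191  0.0847] F [ -3.8 -25.2  15.4] gap 0.0141
[-0.00767296  0.07432623  0.04474753]
```

It stopped hard at slot y = 0.0743 after 64 mm. In the earlier view the post sat at the plate's centre at y≈10.5, so the shutter started about 10 mm ajar and this is the 75 mm end stop. I'll release, check, then look at the dock.

```bash
cat > s.py <<'E'
from h import *
import pickle
S=pickle.load(open("cal.pkl","rb"))
manip.servo_line(slot(-.008,.0748,.045),vel=.05); st("relax")
effector.open_jaws(); st("open")
manip.servo_line(slot(-.008,.0748,.14),vel=.25)
def look(k,p,y):
    manip.move_pose(np.array(p),down(y)); c=viewer.get_calibration("wrist"); im=viewer.get_image("wrist")
    S[k]=c; cv2.imwrite(f"pics/{k}.png",im[:,:,::-1]); print(k,manip.current_clock(),np.round(manip.current_q(),2))
look("r5",slot(.06,.05,.22),SY+np.pi/2)
look("d3",(.486,-.36,.26),np.radians(4))
look("d4",(.50,-.32,.23),np.radians(4))
pickle.dump(S,open("cal.pkl","wb"))
o=np.hstack([cv2.imread(f"pics/{k}.png")[0:300,190:456] for k in("r5","d3","d4")])
cv2.imwrite("pics/rd.png",o)
E
python3 s.py
```

```text
relax t 9.03 tcp [0.6037 0.1905 0.0849] F [ 0.1 -6.5  1.7] gap 0.0141
open t 10.32 tcp [0.6035 0.1915 0.085 ] F [ 1.2 -0.3 -0.2] gap 0.0917
r5 11.4083 [ 0.36  0.79 -1.13  1.37  0.71  1.42  0.9 ]
d3 13.4917 [ 1.29  0.53 -0.97  1.62  0.46  1.24  0.3 ]
d4 13.8667 [ 1.22  0.54 -0.97  1.68  0.48  1.17  0.21]
```

View pics/rd.png

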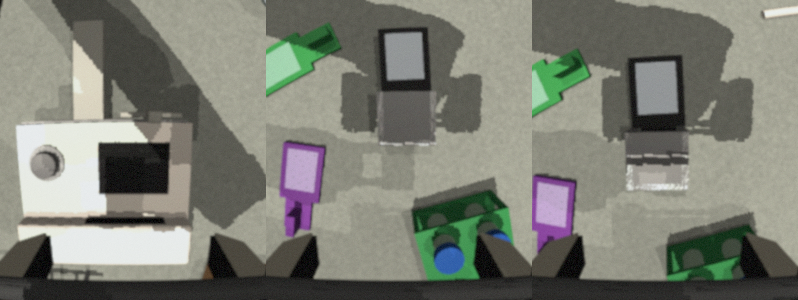

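r5 shows the shutter plate moved right to (125-190,118), clear of the rail, so the slot is open. In d3 and d4 the black slab is at (403,58) and (656,92), with the dock behind it. I'll enlarge those.

```bash
cat > s.py <<'E'
from h import *
def crop(k,x,y,w,h,s):
    im=cv2.resize(cv2.imread(f"pics/{k}.png")[y:y+h,x:x+w],None,fx=s,fy=s,interpolation=cv2.INTER_CUBIC)
    im=(255*(im/255.)**.6).astype(np.uint8)
    for i in range(0,w,20): 
        for j in range(0,h,20): cv2.circle(im,(int((i+.5)*s),int((j+.5)*s)),1,(0,0,255),-1)
    return im
o=np.hstack([crop("d3",290,16,100,140,4),crop("d4",265,46,100,140,4)])
cv2.imwrite("pics/d34.png",o)
for k,x,y in (("d3",290,16),("d4",265,46)):
    g=cv2.cvtColor(cv2.imread(f"pics/{k}.png"),cv2.COLOR_BGR2GRAY)[y:y+80,x:x+100]
    m=(g<34).astype(np.uint8); n,l,s,c=cv2.connectedComponentsWithStats(m); i=1+np.argmax(s[1:,4]); 
    cs,_=cv2.findContours((l==i).astype(np.uint8),0,1); r=cv2.minAreaRect(cs[0]); print(k,s[i],(cv2.boxPoints(r)+[x,y]).round(1).tolist())
E
python3 s.py
```

```text
d3 [ 13  12  51  62 802] [[302.9, 29.4], [351.0, 27.7], [353.3, 89.0], [305.2, 90.8]]
d4 [  22   10   55   70 1079] [[286.4, 58.1], [338.6, 55.7], [341.8, 124.9], [289.7, 127.3]]
```

View pics/d34.png

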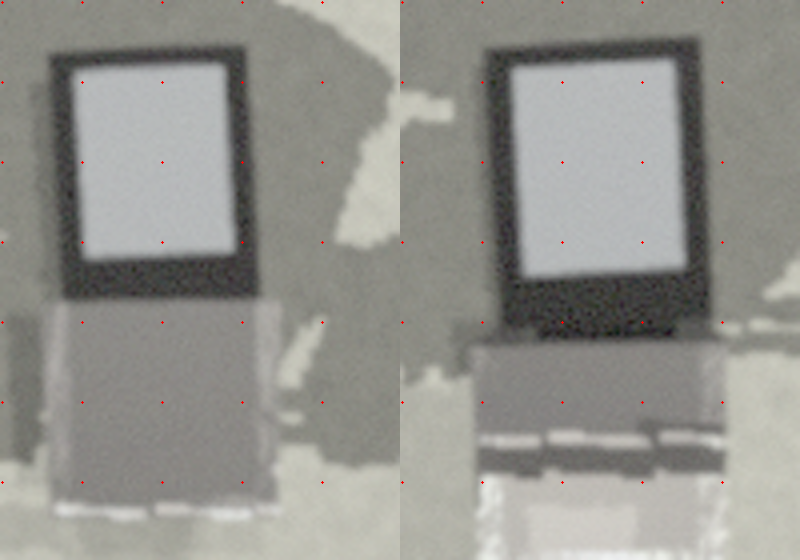

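```bash
cat > s.py <<'E'
from h import *
import pickle
S=pickle.load(open("cal.pkl","rb"))
p3=lambda u,v:(u/4+290-.4,v/4+16-.4); p4=lambda u,v:((u-400)/4+265-.4,v/4+46-.4)
for a,b in (((50,57),(485,50)),((245,46),(699,39)),((72,72),(510,69)),((224,63),(675,58)),((82,259),(522,278)),((236,252),(687,269))):
    A,B=cast(S["d3"],p3(*a),.04,True),cast(S["d4"],p4(*b),.04,True)
    print(A.round(4),B.round(4),"tri",tri([(S["d3"],p3(*a),True),(S["d4"],p4(*b),True)])[0].round(4))
for k,f,l,r in (("d3",p3,(62,290),(258,285)),("d4",p4,(498,290),(709,280))):
    print("sides",cast(S[k],f(*l),.04,True).round(4),cast(S[k],f(*r),.04,True).round(4))
print("dock roof edge d4",cast(S["d4"],p4(472,345),.088,True).round(4),cast(S["d4"],p4(728,343),.088,True).round(4))
E
python3 s.py
```

```text
[ 0.454  -0.1877  0.04  ] [ 0.4537 -0.1867  0.04  ] tri [ 0.4532 -0.186   0.0331]
[ 0.5119 -0.1794  0.04  ] [ 0.512  -0.1796  0.04  ] tri [ 0.5119 -0.1797  0.0409]
[ 0.4609 -0.1921  0.04  ] [ 0.461  -0.1918  0.04  ] tri [ 0.4607 -0.1915  0.0371]
[ 0.506  -0.1856  0.04  ] [ 0.5059 -0.1856  0.04  ] tri [ 0.5059 -0.1857  0.0403]
[ 0.4681 -0.2502  0.04  ] [ 0.4684 -0.2504  0.04  ] tri [ 0.4683 -0.2503  0.0414]
[ 0.5139 -0.2443  0.04  ] [ 0.5139 -0.2446  0.04  ] tri [ 0.5137 -0.2445  0.0422]
sides [ 0.4628 -0.26    0.04  ] [ 0.5213 -0.2538  0.04  ]
sides [ 0.4619 -0.2542  0.04  ] [ 0.5202 -0.2471  0.04  ]
dock roof edge d4 [ 0.461  -0.2651  0.088 ] [ 0.5226 -0.2601  0.088 ]
```

Both views agree: slab top z≈0.040, yaw 7.1°, centre about (0.4878,-0.2231). Now I'll grasp it 5 mm outside the centre and draw it out.

```bash
cat > s.py <<'E'
from h import *
DY=np.radians(7.1); ex=np.array([np.sin(DY),-np.cos(DY),0]); Cc=np.array([.4878,-.2231,0])
q=down(DY); g=Cc-.005*ex
manip.move_pose(g+[0,0,.13],q)
manip.servo_line(g+[0,0,.017],vel=.15); st("down")
effector.close(30); st("grip")
manip.servo_line(g-.075*ex+[0,0,.0172],vel=.12); st("pulled")
manip.servo_line(g-.08*ex+[0,0,.15],vel=.25); st("lifted"); print(np.round(manip.current_q(),2))
cv2.imwrite("pics/w6.png",viewer.get_image("wrist")[:,:,::-1])
E
python3 s.py
```

```text
down t 15.39 tcp [ 0.4881 -0.2184  0.0178] F [0.6 0.1 1. ] gap 0.0919
grip t 16.01 tcp [ 0.4872 -0.2183  0.0172] F [-1.4  0.6  4.3] gap 0.0597
pulled t 16.78 tcp [ 0.4779 -0.1438  0.0171] F [-0.9  1.2  0.5] gap 0.0599
lifted t 17.47 tcp [ 0.4762 -0.1398  0.1489] F [-0.4  0.5 -2.6] gap 0.0596
[ 1.04  0.48 -0.99  1.99  0.5   0.94 -0.09]
```

Gap is 59.6 mm and about 2.6 N hangs on the wrist, so it is held. Now to the rail.

```bash
cat > s.py <<'E'
from h import *
q=down(SY-np.pi/2)
manip.move_pose(slot(-.060,0,.14),q); st("above"); print(np.round(manip.current_q(),2))
manip.servo_line(slot(-.060,0,-.005),vel=.15); st("low")
for z in (-.008,-.0095,-.0105,-.0115,-.0125,-.0135,-.0145):
    manip.servo_line(slot(-.060,0,z),vel=.03); st(z)
    if manip.current_force()[2]>1: break
E
python3 s.py
```

```text
above t 19.18 tcp [0.5576 0.1118 0.1792] F [ 0.2 -0.2 -3.2] gap 0.0596
[ 0.26  0.45 -0.64  1.8   0.32  1.   -2.  ]
low t 20.3 tcp [0.5588 0.1129 0.0359] F [-0.6 -0.  -1.4] gap 0.0596
-0.008 t 20.55 tcp [0.5582 0.1125 0.0325] F [ 0.4  0.1 -2.6] gap 0.0596
-0.0095 t 20.8 tcp [0.5579 0.1125 0.0305] F [-0.1  0.5 -1.2] gap 0.0595
-0.0105 t 21.05 tcp [0.5578 0.1126 0.0294] F [ 1.3 -0.4 -1.2] gap 0.0596
-0.0115 t 21.3 tcp [0.5578 0.1126 0.0284] F [ 0.4 -0.1 -1.7] gap 0.0598
-0.0125 t 21.55 tcp [0.5579 0.1126 0.0274] F [-0.7  0.1 -2.1] gap 0.0595
-0.0135 t 21.8 tcp [0.558  0.1126 0.0272] F [-3.1 -0.3  5.3] gap 0.0595
```

```bash
cat > s.py <<'E'
from h import *
import pickle
S=pickle.load(open("cal.pkl","rb"))
effector.open_jaws(); st("open")
manip.servo_line(slot(-.060,0,.13),vel=.25)
q=down(SY-np.pi/2)
for k,p in (("p1",slot(-.19,.0,.17)),("p2",slot(-.16,.03,.14))):
    manip.move_pose(p,q); c=viewer.get_calibration("wrist"); im=viewer.get_image("wrist"); S[k]=c
    cv2.imwrite(f"pics/{k}.png",im[:,:,::-1])
st("look"); print(np.round(manip.current_q(),2))
pickle.dump(S,open("cal.pkl","wb"))
o=np.hstack([cv2.resize(cv2.imread(f"pics/{k}.png")[0:280,220:420],None,fx=2,fy=2,interpolation=cv2.INTER_CUBIC) for k in("p1","p2")])
cv2.imwrite("pics/p12.png",o)
for k in("p1","p2"): print(k,[np.round((proj(S[k],slot(*x),True)-[220,0])*2+[400*(k=="p2"),0]).tolist() for x in((-.025,.03,.01),(-.025,-.03,.01),(-.105,.03,.01),(-.105,-.03,.01),(-.132,0,.046))])
E
python3 s.py
```

```text
open t 22.52 tcp [0.5579 0.1126 0.0264] F [-0.5 -0.   0.1] gap 0.0918
look t 24.27 tcp [0.4556 0.1346 0.1788] F [ 0.2 -0.1 -0.3] gap 0.092
[ 0.3   0.3  -0.74  2.01  0.25  0.92 -2.06]
p1 [[141.0, 46.0], [260.0, 46.0], [141.0, 198.0], [260.0, 198.0], [201.0, 257.0]]
p2 [[606.0, 91.0], [737.0, 96.0], [605.0, 263.0], [734.0, 265.0], [678.0, 338.0]]
```

View pics/p12.png

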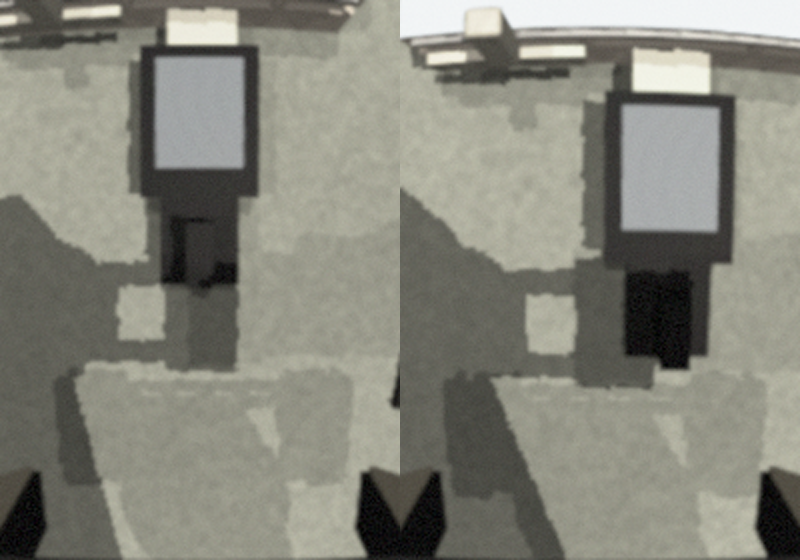

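The slab and fin lie within about 1 mm of the predicted pixels, the cassette is flat and straight on the rail, and the shutter is open to the left. Next I'll take the fin and slide it in.

```bash
cat > s.py <<'E'
from h import *
q=down(SY-np.pi/2); z=.0175
manip.move_pose(slot(-.137,0,.10),q)
manip.servo_line(slot(-.137,0,z),vel=.15); st("at fin")
effector.close(25); st("grip"); print(inslot(manip.current_tool_pos()).round(4))
for x,v in ((-.105,.08),(-.09,.05),(-.07,.06),(-.045,.06),(-.036,.05),(-.033,.03),(-.030,.03),(-.027,.03),(-.024,.03),(-.021,.03)):
    manip.servo_line(slot(x,0,z),vel=v); F=R.from_euler("z",-SY).apply(manip.current_force())
    print(x,inslot(manip.current_tool_pos()).round(4),F.round(1),round(manip.current_clock(),2))
    if F[0]<-14 or np.linalg.norm(F)>30: break
E
python3 s.py
```

```text
at fin t 25.31 tcp [0.4818 0.1069 0.0584] F [0.1 0.1 0.3] gap 0.0921
grip t 26.52 tcp [0.4812 0.1061 0.0575] F [0.6 0.4 0. ] gap 0.0118
[-0.137   0.      0.0175]
-0.105 [-0.1048  0.      0.0174] [ 1.  -0.3 -0.2] 27.07
-0.09 [-0.0899 -0.      0.0175] [ 0.8  0.1 -0. ] 27.52
-0.07 [-0.0697  0.0001  0.0175] [ 1.8 -0.2  1.4] 28.0
-0.045 [-0.0446  0.      0.0175] [ 1.3 -0.1  0.5] 28.57
-0.036 [-0.0358 -0.      0.0175] [ 1.  -1.   0.4] 28.9
-0.033 [-0.0336 -0.      0.0175] [-3.2 -0.9  2.7] 29.15
-0.03 [-0.0331  0.0001  0.0175] [-10.    0.1  11.2] 29.4
-0.027 [-0.0326  0.      0.0172] [-16.8  -0.6  16.6] 29.65
```

It stopped against the slot end at TCP x −0.0326, where −0.032 was expected. I'll release, look, then press the plunger.

```bash
cat > s.py <<'E'
from h import *
import pickle
S=pickle.load(open("cal.pkl","rb"))
q=down(SY-np.pi/2); z=.0175
manip.servo_line(slot(-.0325,0,z),vel=.05); effector.open_jaws(); st("open")
manip.servo_line(slot(-.0325,0,.13),vel=.25)
manip.move_pose(slot(-.13,.0,.17),q); S["h1"]=viewer.get_calibration("wrist"); im=viewer.get_image("wrist")
pickle.dump(S,open("cal.pkl","wb"))
o=cv2.resize(im[0:300,170:470,::-1],None,fx=2,fy=2,interpolation=cv2.INTER_CUBIC)
print("fin top ends, tail rear corners, face top",[np.round((proj(S["h1"],slot(*x),True)-[170,0])*2).tolist() for x in((-.012,0,.046),(-.042,0,.046),(-.045,.02,.01),(-.045,-.02,.01),(0,0,.035))])
cv2.imwrite("pics/h1.png",o)
effector.close(20)
manip.move_pose(slot(.045,-.045,.11),q)
manip.servo_line(slot(.045,-.045,.062),vel=.15); st("above plunger")
for zz in np.arange(.058,.036,-.002):
    manip.servo_line(slot(.045,-.045,zz),vel=.03); p=inslot(manip.current_tool_pos()); f=manip.current_force()
    print(round(zz,4),p.round(4),np.round(f,1))
    if f[2]>25: break
E
python3 s.py
```

```text
open t 31.23 tcp [0.5853 0.1149 0.0575] F [-0.2 -0.3 -0.1] gap 0.0917
fin top ends, tail rear corners, face top [[300.0, 124.0], [300.0, 190.0], [260.0, 198.0], [340.0, 198.0], [300.0, 102.0]]
above plunger t 35.07 tcp [0.6658 0.077  0.1028] F [ 0.9 -0.4  0.3] gap 0.0006
0.058 [ 0.0454 -0.045   0.0587] [-0.3  0.  -0.2]
0.056 [ 0.0449 -0.0451  0.0559] [-0.1 -0.8 -0.4]
0.054 [ 0.0448 -0.045   0.0537] [-0.3 -0.1  0.7]
0.052 [ 0.0451 -0.045   0.0519] [-0.1  0.2  0.7]
0.05 [ 0.0451 -0.045   0.05  ] [ 0.7 -0.   0.2]
0.048 [ 0.0451 -0.045   0.0479] [0.5 1.  1. ]
0.046 [ 0.0451 -0.045   0.0459] [ 0.3 -0.1  0.5]
0.044 [ 0.0449 -0.0451  0.0438] [0.8 1.4 0.4]
0.042 [ 0.045  -0.045   0.0433] [-2.8 -0.6  9.9]
0.04 [ 0.0451 -0.0449  0.0431] [-7.6 -1.2 20.8]
0.038 [ 0.0452 -0.0449  0.043 ] [-12.4  -3.1  31.8]
```

View pics/h1.png

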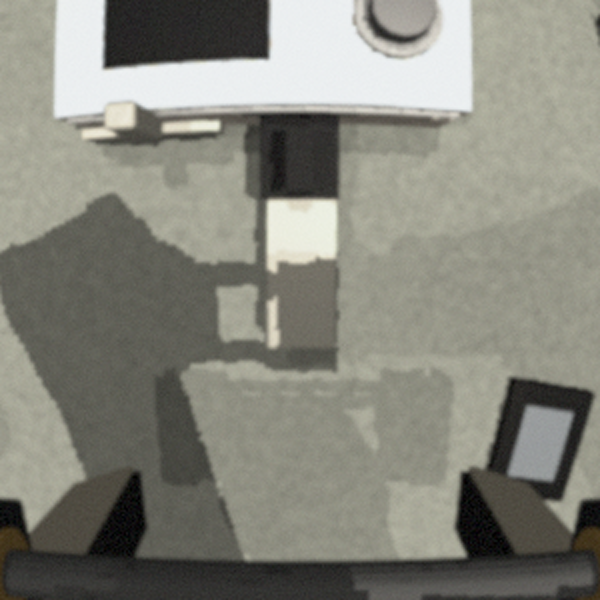

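The tail's rear corners at (262,198) and (337,198) match the predicted fully-home position. The plunger stopped hard at 0.083 m, its fully pressed height, though there was little resistance before that. My early triangulation also put its top at about 0.085. I'll retreat and measure its height from two views.

```bash
cat > s.py <<'E'
from h import *
import pickle
S=pickle.load(open("cal.pkl","rb"))
q=down(SY-np.pi/2)
manip.servo_line(slot(.045,-.045,.12),vel=.2); st("up")
o=[]
for k,p in (("e1",slot(-.05,-.03,.16)),("e2",slot(-.10,.03,.20))):
    manip.move_pose(p,q); S[k]=viewer.get_calibration("wrist"); im=viewer.get_image("wrist")[:,:,::-1]; cv2.imwrite(f"pics/{k}.png",im)
    u=proj(S[k],slot(.045,-.045,.043),True).astype(int); x,y=max(u[0]-50,0),max(u[1]-50,0)
    print(k,u,(x,y)); o.append(cv2.resize(im[y:y+100,x:x+100],(400,400),interpolation=cv2.INTER_CUBIC))
pickle.dump(S,open("cal.pkl","wb"));st("")
cv2.imwrite("pics/e12.png",np.hstack(o))
E
python3 s.py
```

```text
up t 38.41 tcp [0.6659 0.0761 0.1593] F [-0.2  0.2 -1.1] gap 0.0001
e1 [337  86] (np.int64(287), np.int64(36))
e2 [396  44] (np.int64(346), 0)
 t 39.45 tcp [0.5161 0.1387 0.2395] F [ 0.6 -0.7 -0.2] gap 0.0002
```

View pics/e12.png

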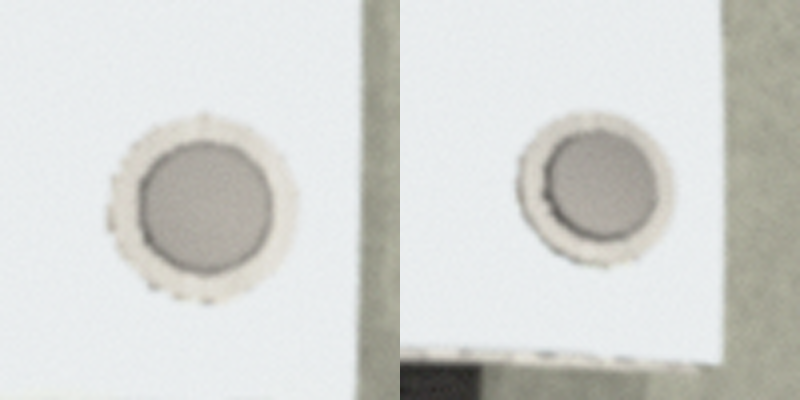

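```bash
cat > s.py <<'E'
from h import *
import pickle
S=pickle.load(open("cal.pkl","rb"))
a=(206/4+287-.4,206/4+36-.4); b=(200/4+346-.4,183/4-.4)
for ks in (("e1","e2"),("e1","e2","r3")):
    P=dict(e1=a,e2=b,r3=(82/2.1+239.75,328/2.1+15.75))
    print(ks,tri([(S[k],P[k],True) for k in ks]))
print("ring",tri([(S["e1"],(202/4+286.6,207/4+35.6),True),(S["e2"],(196/4+345.6,187/4-.4),True)]))
D=lambda k,p,z:np.linalg.norm(cast(S[k],p[0],z,True)-cast(S[k],p[1],z,True))
for z in (.083,.095): print(z,D("e1",((139/4+286.6,a[1]),(273/4+286.6,a[1])),z), D("r3",((51/2.1+239.75,P["r3"][1]),(113/2.1+239.75,P["r3"][1])),z))
# final whole view
t=viewer.get_image("top")[:,:,::-1];d=cv2.absdiff(cv2.cvtColor(t,6),cv2.cvtColor(cv2.imread("pics/top0.png"),6))
cv2.imwrite("pics/topend.png",cv2.resize(t[70:330,120:560],None,fx=1.8,fy=1.8,interpolation=cv2.INTER_CUBIC))
E
python3 s.py
```

```text
('e1', 'e2') (array([0.6664876 , 0.07598624, 0.07914907]), [np.float64(0.00020994223951496035), np.float64(0.00020994223951482363)])
('e1', 'e2', 'r3') (array([0.66654911, 0.07547645, 0.08080724]), [np.float64(0.0005418648866819716), np.float64(0.0010264678694821617), np.float64(0.001539467605138848)])
ring (array([0.66610655, 0.07646983, 0.07603764]), [np.float64(9.804169707697609e-05), np.float64(9.80416970772928e-05)])
0.083 0.029131393969544065 0.03338793861092601
0.095 0.027853559325042025 0.032193120418301045
```

View pics/topend.png

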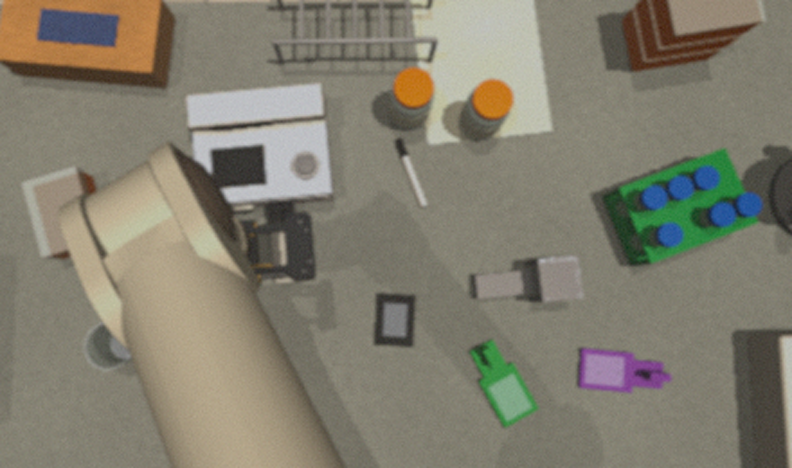

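```bash
python3 -c "
from h import *
st('end'); manip.hand_in()"
```

```text
end t 39.5 tcp [0.5161 0.1381 0.2391] F [ 0.2 -0.7  0.4] gap 0.0003
the job is handed in; nothing more can be done
```

The job is done in the order asked and handed in at 39.5 s of the 72 s allowed. No verdict is reported.

- **Shutter:** I slid it along +y until it hit a hard stop with the post at slot y ≈ 74 mm. It moved only 64 mm because it started about 10 mm open. Later pictures show it open and clear of the slot.
- **Cassette:** I drew it out of the dock by 75 mm, laid it on the rail and let go. The look after release matched the planned position to about 1 mm. I took hold again at the fin and slid it in against the stop, with the gripper stopping 0.6 mm from the predicted home position. The tail's corners matched the fully-home position in the last close picture.
- **Plunger:** I pressed it with about 32 N, and it stopped hard at 83 mm above the bench, its fully pressed height.
    - **Resistance:** I felt almost none of the expected 3 N before that stop, and an early measurement already had its top at about 85 mm. It seems to have been nearly down from the start.
    - **Height check:** The two-view height afterwards read 79 mm, about 4 mm lower than the contact height. I put that down to picture error, since the disc's apparent width (29 mm against the true 30 mm) fits 83 mm.
- **Bystanders:** The jars, plate, marker, tip box, rack and both look-alikes appear in place in the last top view. The arm partly hid the beaker in that view.
- **Arm:** At hand-in it stood clear of everything, with about 1 N or less on the wrist.

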